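# Hold a film core over the winder's keyed hub

## Robot

A 6-joint arm with a two-finger parallel gripper is mounted at the origin on a cart in front of the work surface, level with it; the furniture and walls round the work are solid. World frame = base frame: x ahead of the robot, y to its left, z up, the work surface at z = 0. Lengths are in m, angles in rad, forces in N, time in s.
With the tool pointing down it reaches from about 0.375 to 0.9 m from the base axis. Payload 3.1 kg.
Tool frame: the origin (TCP) lies between the finger pads; the fingertips stand 11 mm ahead of it and the grasp point (between the pads) lies 8 mm behind it; z points along the fingers, y is the line along which they close (so a half turn about z gives the same grasp; the last joint's range is limited). The gripper opens to 87 mm and grips with 3 to 60 N. Pads are 19 mm wide; open, the fingers measure 117 mm over their backs; the gripper's body (75 mm by 190 mm) begins 51 mm behind the grasp point.
Start: joints at [-1.329, 0.527, 1.433, -0, 1.181, -0.178], TCP at [0.255, -0.57, 0.234] pointing down, gripper open.
Joint ranges: [-3.08, 3.08], [-0.75, 2.2], [0.22, 2.44], [-1.43, 4.57], [0, 2.65], [-2.85, 2.85]. Speed limits (rad/s): [2.79, 2.79, 3.14, 3.14, 3.14, 3.14].

## Interface

Orientations are given as a unit quaternion [x, y, z, w].
In Python, from rig import get_obs, camera, hand_in gives the robot as it stands.
- The arm moves only by the shell command python3 -m pendant 'ROWS' [FORCE]. ROWS is JSON, a list that holds one entry, the list of rows, each a list of 7 numbers: the shift along the tool's x, y, z in m, then the turn, a rotation vector about the tool's x, y, z in degrees, then the opening, from 0 (shut) to 1 (fully open). In form: [[[x, y, z, ax, ay, az, fingers], ...]]. A call has exactly 5 rows; each row shifts and turns the commanded pose from where the row before left it, along the tool's axes as they then stand; what a row does not reach is not made up. A row lasts 1/8 s, in which the tool goes at most 62.5 mm and 10.7 degrees, less where a joint would pass 70% of its speed; a pose out of reach is approached as far as the arm can. A call with a gripper value outside its range is refused whole. The fingers move at their own pace and stop on an object; FORCE is the grip in N (left out, the last holds). Time passes only in rows, so rows that do not move let the fingers close, or fill a call up. It gives the time, the measured TCP pose, the force, the opening and the grip force at its end, in the units of the state.
- get_obs(): the state, without advancing time (a new reading comes with each control period).
- camera(name): name is "scene" or "side" or "wrist"; returns a dict with "img" (400x640x3 uint8, red, green, blue), "intrinsics" (3x3 intrinsics, pixels), "R" (3x3) and "t" (3): a world point X has camera coordinates R X + t; the wrist camera has in their place "T_tool_cam" (4x4, takes a point from camera to tool coordinates, whose origin is the TCP and whose axes are the flange's). Camera axes: x right, y down, z forward; pixel columns grow to the right and rows downward; lengths in m; the calibration is good to about 2 mm. A picture is of the moment at which its call begins: read the wrist's pose just before it. There is no depth.
- hand_in(): hands the job in; it is judged then, once.
The state is a dict: "time": time; "q": joint angles; "joint_velocities": joint speeds; "joint_torque": joint torques, N m; "position": TCP position; "tool_rot": TCP orientation; "ft_force": force on the tool from outside, world axes, zero at the start; "moment": the same for the moment, N m; "grip_width": finger opening in m; "grip_force": force on a finger pad.
Only numpy, scipy, OpenCV 4.12 (cv2) and the standard library are available. Lean on these libraries where they do the work, as an engineer would, in place of code of your own. Each camera call takes 0.05 s, during which the arm holds its last target. There are 200 camera calls.

## Task

The winder is getting a fresh core: lift the hold-down cap off its hub and stand the cap upright on the cabinet top midway between the cement jar and the loupe, touching neither. Then take the film core out of the open tin, carry it over the things in between without shoving anything about, and hold it level and centred about a centimetre above the bare hub, its slot lined up with the hub's key, so that I can check the fit before it goes down. Finish while still holding it there, and never let the core touch the winder.

Things in the scene. Friction and masses are not known exactly. Their poses are not given: they have to be found in the camera images.
- winder: fixed flatbed film winder: grey case 200x200 mm, top face 40 mm above the cabinet top, with a turning aluminium plate (176 mm across, top face 48 mm high) on its centre. Origin: centre of its underside, below the hub axis; z up. A guide roller stands at its (+83, +83) mm corner, 90 mm high
- hub_top (a point): centre of the top of the steel hub on the plate, 78 mm above the cabinet top. The hub is 25 mm across and stands 30 mm out of the plate; a 5 mm wide key runs up its side, to 15.7 mm from the axis. The x axis points from the hub axis to the key, along the black index line on the plate; z up. The plate turns stiffly and stays where it is left
- cap: hold-down cap, loose, parked over the hub and resting on the plate: aluminium cup 48 mm across and 39 mm high, open below (bore 36 mm across, 32 mm deep), with a black knob on top, 30 mm across from 43 to 66 mm above the underside. Origin: centre of its underside; z up. 0.15 to 0.31 kg; lift it straight up by more than 32 mm to clear the hub
- tin: open empty round film tin, loose, 234 mm across (208 mm inside), wall 36 mm high, floor 2 mm thick. Origin: centre of its underside
- core: black plastic film core, loose, standing in the open tin: tube 50 mm across, 34 mm high, bore 27 mm across. Origin: centre of its underside; z up. The x axis points from its axis to its slot. Grip it across the outside; 0.02 to 0.06 kg. It is the only core in the tin; the two stacked cores elsewhere are not for this job
- core_slot (a point): the slot in the film core, at the top of the bore, 15 mm out from the core's axis: a 7 mm wide gap in the inner ring over its full height, with a 4 mm slit through the outer wall behind it. Same axes as the core: x points outward through the slot
- jar: cement jar, loose, glass with a screw cap, 41 mm across, 64 mm high. Origin: centre of its underside. Its x axis lies along the line through jar and loupe, which stand 150 mm apart, one nearer to the robot than the other
- loupe: stand loupe, loose, black barrel on a clear foot, 43 mm across, 50 mm high. Origin: centre of its underside
- bottle: bystander: amber bottle, 80 mm across, 210 mm high, at the back right corner. Origin: centre of its underside
- mug: bystander: mug with handle, 92x127 mm, 93 mm high, at the back. Origin: centre of its underside
- tape: bystander: flat roll of splicing tape, 66 mm across, 18 mm high, at the back. Origin: centre of its underside
- glue: bystander: glue stick standing at the back left, 24 mm across, 97 mm high. Origin: centre of its underside
- pencil: bystander: wax pencil lying in front of the leaning steel reel, 125 mm long, 9 mm high. Origin: middle of its underside
- core_b: bystander: lower one of two film cores stacked in the back left corner, 50 mm across, 34 mm high. Origin: centre of its underside
- core_c: bystander: upper one of the two stacked film cores, 50 mm across, 34 mm high. Origin: centre of its underside
There are look-alikes about, which are no part of the job. Leave any blue or turquoise look-alike of the jar alone.

How it is judged:
On the way:
1. the cap stands upright midway between the cement jar and the loupe, let go (height (world z) of cap below 0.006 m and angle between cap's own z axis and vertical below 0.1 rad and horizontal distance between cap and jar below 0.098 m and horizontal distance between cap and loupe below 0.098 m and y of cap in the frame of jar between -0.03 and 0.03 m and contact force between cap and the fingers below 0.1 N and contact force between cap and jar below 0.1 N and contact force between cap and loupe below 0.1 N and linear speed of cap below 0.02 m/s), for 0.2 s.
At the end, for the whole second after the job is handed in: the cap stands upright and free on the cabinet top within about 2 cm of midway between jar and loupe; the fingers hold the core level (5 deg), still, not touching the winder, its axis within 5 mm of the hub's, its underside 3 to 22 mm above the hub top, its slot within 8.5 deg of the key (all of step 1 and horizontal distance between core and hub_top below 0.005 m and z of core in the frame of hub_top between 0.003 and 0.022 m and angle between core's own z axis and vertical below 0.09 rad and angle between the x axis of core_slot and the x axis of hub_top, either way round below 0.15 rad and x of core_slot in the frame of hub_top above 0 m and contact force between core and the fingers above 1 N and contact force between core and winder below 0.05 N and linear speed of core below 0.02 m/s); the arm keeps its last pose, push and grip.
It fails at once if the core touches the winder (contact force between core and winder above 0.5 N).
It fails at once if a thing on the bench is shoved by more than 2 cm (the tin: 3 cm) (distance of any of jar, loupe, bottle, mug, tape, glue, pencil, core_b, core_c from where it was at the start of the episode above 0.02 m or distance of tin from where it was at the start of the episode above 0.03 m).
It also fails if it takes over 53 s, if anything falls off the work surface, if the arm or the gripper's body presses on something with over 40 N, if the wrist force passes 120 N, or if a joint passes its speed limit or range.

## Working session

There is one attempt and no reset: what is moved stays moved. The work goes in short steps, Python scripts to look and compute and a shell command to move; the robot and the scene stay as the last step left them, time stands still between calls to the robot, and variables do not carry over. Pictures are saved under pics/ and viewed, at most 12 in all, crops included, and the job is handed in when it is done.

```bash
mkdir -p pics; ls; cat > h.py <<'E'
import numpy as np, cv2
from rig import get_obs, camera
from scipy.spatial.transform import Rotation as Ro
def snap(n,f):
    o=get_obs(); c=camera(n)
    if n=='wrist':
        T=np.eye(4);T[:3,:3]=Ro.from_quat(o['tool_rot']).as_matrix();T[:3,3]=o['position']
        M=np.linalg.inv(T@np.array(c['T_tool_cam'])); c['R'],c['t']=M[:3,:3],M[:3,3]
    cv2.imwrite(f'pics/{f}.png',c['img'][:,:,::-1])
    np.savez(f'pics/{f}.npz',K=c['intrinsics'],R=c['R'],t=c['t'],img=c['img'])
    return c
def load(f): return np.load(f'pics/{f}.npz')
def ray(f,u,v,z):
    c=load(f); d=c['R'].T@np.linalg.inv(c['K'])@np.array([u,v,1.]); p=-c['R'].T@c['t']
    return p+d*(z-p[2])/d[2]
def proj(f,X):
    c=load(f); x=(c['R']@np.array(X,float).T).T+c['t']; y=x@c['K'].T; return y[...,:2]/y[...,2:]
E
python3 -c "
from h import *
for n in ['scene','side','wrist']: c=snap(n,n+'0'); print(n,-np.array(c['R']).T@c['t'])
print(get_obs())
a=cv2.imread('pics/scene0.png');cv2.imwrite('pics/s_big.png',cv2.resize(a,(800,500)))"
```

```text
pics
scene [-0.35815685  0.5086262   0.74316056]
side [ 0.34303663 -0.76301837  0.77987377]
wrist [ 0.33186153 -0.535027    0.38331612]
{'time': 0.15, 'q': array([-1.32851237e+00,  5.28276520e-01,  1.43361530e+00, -6.20211730e-07,
        1.18142559e+00, -1.78519737e-01]), 'joint_velocities': array([-0.00134715, -0.00228017, -0.00577625,  0.00015492,  0.00073611,
       -0.00036878]), 'joint_torque': array([ 9.78118660e-04, -4.40428770e+01, -1.76843601e+01,  6.34020218e-02,
        5.52358094e-02, -1.04270582e-04]), 'position': array([ 0.2551888 , -0.56992025,  0.23277942]), 'tool_rot': array([ 9.77946678e-01,  2.08852941e-01, -2.77764198e-05, -8.61930594e-04]), 'ft_force': array([-0.1979301 ,  0.09827068,  0.32176375]), 'moment': array([ 0.00782487, -0.03097617,  0.00042359]), 'grip_force': 0.0, 'grip_width': 0.0870370031670861}
```

View pics/scene0.png

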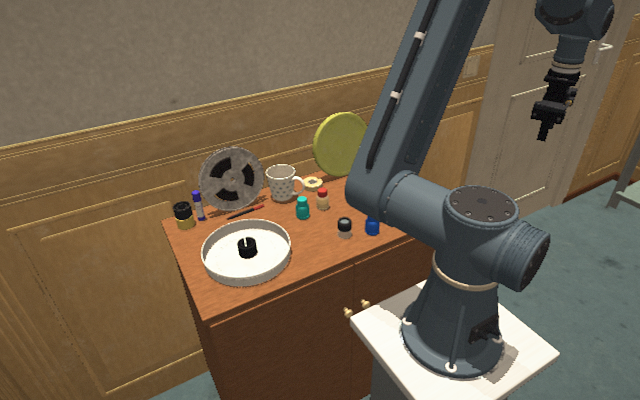

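View pics/side0.png

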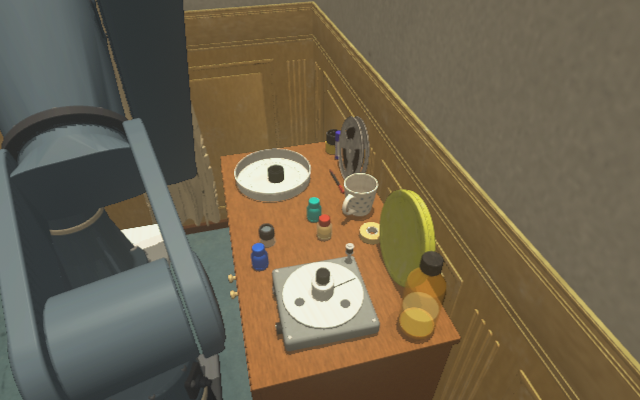

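The side view shows the winder (323,300) with the cap knob at (322,275), the index line running right to (354,280), the tin (272,175) and the core (276,174). Jar candidates are teal (314,210), red-capped glass (324,228) and blue (260,257). The red-capped clear one fits, because blue and turquoise are excluded. The loupe is at (267,236). I'll confirm with a crop.

```bash
python3 -c "
from h import *
a=cv2.imread('pics/side0.png')[140:360,220:460];cv2.imwrite('pics/c1.png',cv2.resize(a,None,fx=2.7,fy=2.7,interpolation=cv2.INTER_CUBIC)[:600])
f='side0'
for n,u,v,z in [('jar foot',324,236,0),('jar top',324,219,.064),('loupe foot',267,243,0),('loupe top',267,229,.05),('knob top',322.5,269,.048+.066),('core top',276,169,.036),('plate',323,294,.048),('idx',354,280,.048),('tin',272,183,0),('teal',314,218,0),('blue',260,267,0)]: print(n,ray(f,u,v,z).round(3))
f='scene0'
for n,u,v,z in [('jar top',322.5,190,.064),('loupe top',344.5,220,.05),('core top',247,240,.036)]: print(n,ray(f,u,v,z).round(3))"
```

```text
jar foot [ 0.55  -0.006  0.   ]
jar top [ 0.548 -0.009  0.064]
loupe foot [0.399 0.007 0.   ]
loupe top [0.403 0.007 0.05 ]
knob top [ 0.491 -0.21   0.114]
core top [0.473 0.277 0.036]
plate [ 0.489 -0.223  0.048]
idx [ 0.566 -0.203  0.048]
tin [0.455 0.258 0.   ]
teal [0.541 0.07  0.   ]
blue [ 0.37 -0.07  0.  ]
jar top [ 0.547 -0.003  0.064]
loupe top [0.402 0.011 0.05 ]
core top [0.48  0.271 0.036]
```

View pics/c1.png

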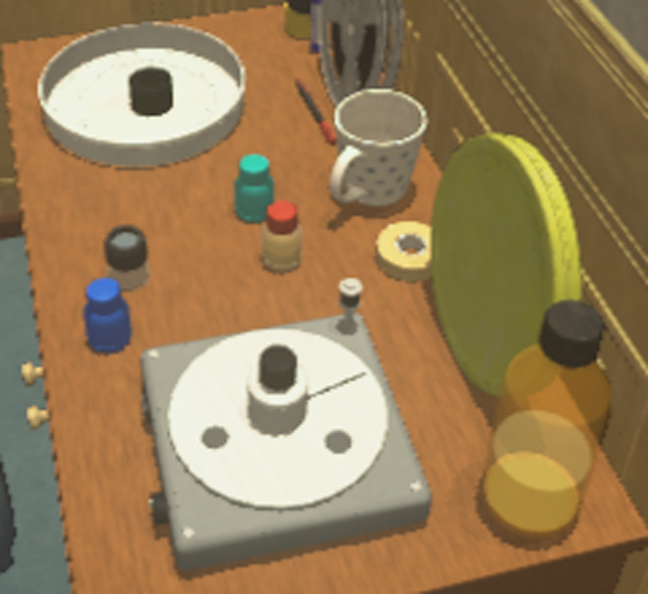

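The crop confirms it: the red-capped clear jar is at about (0.549,-0.007) and the loupe at (0.400,0.008), which gives 150 mm between them. The midpoint is about (0.475,0.0). The turquoise and blue jars are excluded. Next I turn square to the world and go look over the winder.

```bash
python3 -m pendant '[[[0,0,-0.015,0,0,8.03,1],[0,0,-0.015,0,0,8.03,1],[0,0,-0.015,0,0,8.03,1],[0.03,-0.05,0,0,0,0,1],[0.03,-0.05,0,0,0,0,1]]]' 30
python3 -m pendant '[[[0.02,-0.05,0,0,0,0,1],[0.02,-0.05,0,0,0,0,1],[0.02,-0.05,0,0,0,0,1],[0.02,-0.05,0,0,0,0,1],[0.02,-0.05,0,0,0,0,1]]]'
python3 -m pendant '[[[0.005,-0.01,0,0,0,0,1],[0,0,0,0,0,0,1],[0,0,0,0,0,0,1],[0,0,0,0,0,0,1],[0,0,0,0,0,0,1]]]'
python3 -c "
from h import *
o=get_obs();print(o['q'],o['position'],Ro.from_quat(o['tool_rot']).as_matrix().round(3)); snap('wrist','w1')
print(proj('w1',[[.49,-.215,.114],[.49,-.215,.078]]))"
```

```text
time: 0.78
position: [0.3155, -0.4696, 0.2783]
tool_rot: [1.0, -0.001, 0.0, -0.0]
ft_force: [0.8, 0.0, 0.9]
grip_width: 0.087
grip_force: 0.0
time: 1.4
position: [0.4155, -0.2187, 0.2785]
tool_rot: [1.0, 0.0, 0.0, -0.0]
ft_force: [1.7, -0.9, -0.4]
grip_width: 0.087
grip_force: 0.0
time: 2.02
position: [0.4199, -0.2113, 0.2785]
tool_rot: [1.0, -0.001, -0.0, 0.0]
ft_force: [-0.3, -1.4, 0.1]
grip_width: 0.0873
grip_force: 0.0
[-7.04533682e-01  2.59129767e-01  1.75025307e+00 -7.60688859e-05
  1.13227661e+00  8.67645202e-01] [ 0.4199382  -0.21131695  0.27846649] [[ 1.    -0.001 -0.   ]
 [-0.001 -1.    -0.   ]
 [-0.     0.    -1.   ]]
[[321.17433195 120.68498074]
 [320.7749697  119.24687074]]
```

View pics/w1.png

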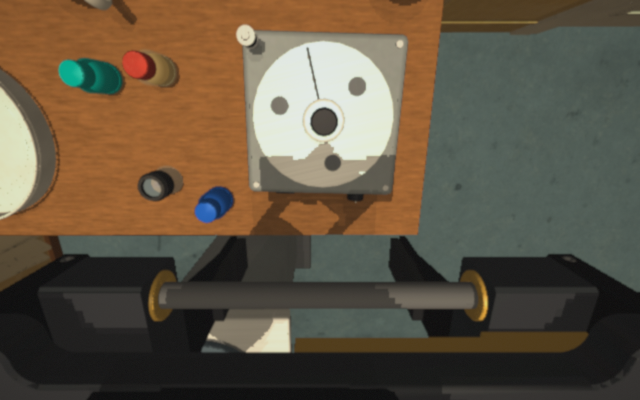

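The wrist view shows the knob at (323,121), the plate around (323,114), the index line from (319,99) to (308,48), the jar cap at (137,65) and the loupe at (152,185). Now I fit these precisely.

```bash
cat >> h.py <<'E'
def ellipse(f,mask):
    n,l,s,c=cv2.connectedComponentsWithStats(mask.astype(np.uint8)); i=1+s[1:,4].argmax()
    m=(l==i).astype(np.uint8); cs,_=cv2.findContours(m,cv2.RETR_EXTERNAL,cv2.CHAIN_APPROX_NONE)
    return cv2.fitEllipse(cv2.convexHull(max(cs,key=len))), s[i]
E
python3 -c "
from h import *
f='w1';im=load(f)['img'];g=im.mean(2);yy,xx=np.mgrid[:400,:640]
e,s=ellipse(f,(g<110)&(np.hypot(xx-323,yy-121)<19));print('knob',e,ray(f,*e[0],.114))
m=(np.hypot(xx-323,yy-114)<74)&(g>200);cs,_=cv2.findContours(m.astype(np.uint8),0,1);p=np.vstack(cs)[:,0]
p=p[(p[:,1]<150)&(np.hypot(*(p-[323,114]).T)>60)];w=np.array([ray(f,*q,.048) for q in p])
from scipy.optimize import least_squares as L
r=L(lambda a:np.hypot(*(w[:,:2]-a[:2]).T)-a[2],[.49,-.21,.088],loss='soft_l1',f_scale=.001);print('plate',r.x,len(p))
P=[]
for v in range(50,97):
    u0=308+(v-48)*11/51;u=np.arange(int(u0)-6,int(u0)+7);d=np.clip(np.median(g[v,u])-g[v,u]-15,0,None)
    if d.sum()>20:P.append([(u*d).sum()/d.sum(),v])
W=np.array([ray(f,*q,.048)[:2] for q in P]);vx,vy,x0,y0=cv2.fitLine(W.astype(np.float32),cv2.DIST_HUBER,0,.01,.01).ravel()
t=(r.x[0]-x0)/vx;print('line ang',np.degrees(np.arctan(vy/vx)),'offset at plate y',y0+t*vy,len(P))
hub=np.mean(W,0)-r.x[:2];print('bearing',np.degrees(np.arctan2(hub[1],hub[0])))
e,s=ellipse(f,(im[...,0]>130)&(im[...,1]<80)&(xx>120)&(xx<160)&(yy<90)&(yy>45));print('jar',e,ray(f,*e[0],.064))
e,s=ellipse(f,(g<75)&(np.hypot(xx-154,yy-185)<24));print('loupe',e,ray(f,*e[0],.04))
"
```

```text
knob ((323.5769348144531, 121.25524139404297), (26.400184631347656, 27.311317443847656), 3.4781644344329834) [ 0.48942887 -0.21748024  0.114     ]
plate [ 0.48914844 -0.21767219  0.08618853] 273
line ang 13.11061 offset at plate y -0.21760654581389996 47
bearing 13.18745044546208
jar ((134.3560333251953, 63.903289794921875), (24.135284423828125, 29.397520065307617), 151.4232635498047) [ 0.54997281 -0.00447626  0.064     ]
loupe ((156.3009796142578, 185.07154846191406), (30.391386032104492, 37.671226501464844), 87.08296203613281) [0.40245242 0.00801851 0.04      ]
```

```bash
python3 -m pendant '[[[0.0345,0.003,0.02,0,0,0,1],[0.0348,0.0033,0.03,0,0,0,1],[0,0,0.04,0,0,0,1],[0,0,0.04,0,0,0,1],[0,0,0.02,0,0,0,1]]]' 30
python3 -m pendant '[[[0,0,0.015,0,0,0,1],[0,0,0.0125,0,0,0,1],[0,0,0,0,0,0,1],[0,0,0,0,0,0,0],[0,0,0,0,0,0,0]]]' 30
python3 -m pendant '[[[0,0,0,0,0,0,0],[0,0,0,0,0,0,0],[0,0,0,0,0,0,0],[0,0,0,0,0,0,0],[0,0,0,0,0,0,0]]]' 30
```

```text
time: 2.7
position: [0.4885, -0.2163, 0.1262]
tool_rot: [1.0, 0.0, -0.002, -0.001]
ft_force: [0.2, 0.3, -0.5]
grip_width: 0.087
grip_force: 0.0
time: 3.32
position: [0.49, -0.217, 0.1019]
tool_rot: [1.0, 0.0, 0.001, 0.001]
ft_force: [0.2, 0.4, -0.1]
grip_width: 0.0741
grip_force: 0.0
time: 3.95
position: [0.4896, -0.2169, 0.1011]
tool_rot: [1.0, 0.0, 0.0, 0.0]
ft_force: [-0.6, -0.6, 0.2]
grip_width: 0.029
grip_force: 30.0
```

```bash
python3 -m pendant '[[[0,0,-0.01,0,0,0,0],[0,0,-0.02,0,0,0,0],[0,0,-0.025,0,0,0,0],[0,0,-0.025,0,0,0,0],[0,0,-0.02,0,0,0,0]]]' 35
python3 -m pendant '[[[0,-0.03,0,0,0,0,0],[-0.004,-0.04,0,0,0,0,0],[-0.005,-0.05,0,0,0,0,0],[-0.0056,-0.05,0,0,0,0,0],[0,-0.03,0,0,0,0,0]]]'
python3 -m pendant '[[[0,-0.0185,0,0,0,0,0],[0,0,0.03,0,0,0,0],[0,0,0.04,0,0,0,0],[0,0,0.03,0,0,0,0],[0,0,0.02,0,0,0,0]]]'
python3 -c "
from h import *
o=get_obs();print(o['position'],Ro.from_quat(o['tool_rot']).as_matrix().round(3)); snap('wrist','w2');snap('side','s2')"
```

```text
time: 4.58
position: [0.4893, -0.2164, 0.2023]
tool_rot: [1.0, 0.0, 0.0, -0.0]
ft_force: [-0.1, -0.5, -2.7]
grip_width: 0.0289
grip_force: 35.0
time: 5.2
position: [0.4731, -0.0142, 0.2012]
tool_rot: [1.0, 0.001, -0.001, -0.0]
ft_force: [0.4, -0.8, -2.1]
grip_width: 0.029
grip_force: 35.0
time: 5.82
position: [0.4741, 0.0021, 0.08]
tool_rot: [1.0, 0.0, -0.001, -0.0]
ft_force: [0.2, 0.4, -2.2]
grip_width: 0.0288
grip_force: 35.0
[0.47413444 0.00209334 0.0800263 ] [[ 1.     0.    -0.002]
 [ 0.    -1.     0.001]
 [-0.002 -0.001 -1.   ]]
```

View pics/w2.png

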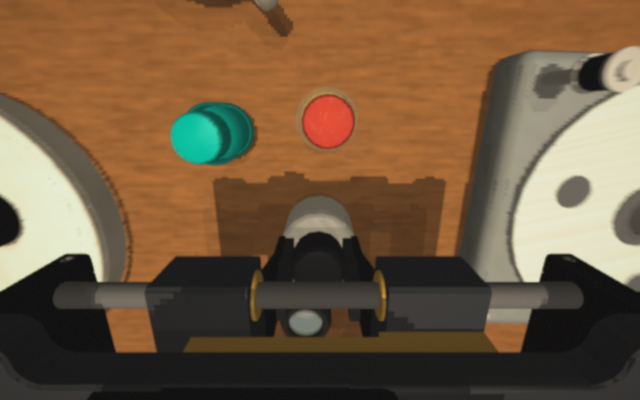

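The wrist view shows the red-capped jar at (328,121), just ahead of the held cap, and the loupe showing its lens at (305,322). Clearances are good on both sides, so I lower and release.

```bash
python3 -m pendant '[[[0.0003,0,0.015,0,0,0,0],[0,0,0.008,0,0,0,0],[0,0,0.0048,0,0,0,0],[0,0,0,0,0,0,0],[0,0,0,0,0,0,0]]]'
python3 -m pendant '[[[0,0,0,0,0,0,0.6],[0,0,0,0,0,0,0.7],[0,0,0,0,0,0,0.7],[0,0,0,0,0,0,0.7],[0,0,0,0,0,0,0.7]]]'
python3 -m pendant '[[[0,0,-0.03,0,0,0,0.7],[0,0,-0.04,0,0,0,0.7],[0,0,-0.06,0,0,0,1],[0,0,-0.05,0,0,0,1],[0,-0.05,-0.02,0,0,0,1]]]'
python3 -m pendant '[[[0,-0.05,0,0,0,0,1],[-0.01,-0.05,0,0,0,0,1],[-0.02,-0.05,0,0,0,0,1],[-0.02,-0.04,0,0,0,0,1],[0,0,0,0,0,0,1]]]'
python3 -m pendant '[[[0,0,0,0,0,0,1],[0,0,0,0,0,0,1],[0,0,0,0,0,0,1],[0,0,0,0,0,0,1],[0,0,0,0,0,0,1]]]'
python3 -c "
from h import *
o=get_obs();print(o['q'],o['position'],Ro.from_quat(o['tool_rot']).as_matrix().round(3)); snap('wrist','w3');snap('side','s3')"
```

```text
time: 6.55
position: [0.4753, 0.0018, 0.0535]
tool_rot: [1.0, 0.0, 0.0, 0.0]
ft_force: [-0.6, 0.8, -1.9]
grip_width: 0.0289
grip_force: 35.0
time: 7.18
position: [0.4751, 0.0018, 0.0533]
tool_rot: [1.0, 0.0, -0.0, 0.0]
ft_force: [-0.2, -0.2, 0.7]
grip_width: 0.06
grip_force: 0.0
time: 7.8
position: [0.4777, 0.05, 0.2567]
tool_rot: [1.0, -0.002, 0.004, 0.001]
ft_force: [0.8, 0.4, -0.2]
grip_width: 0.0823
grip_force: 0.0
time: 8.43
position: [0.423, 0.2439, 0.2531]
tool_rot: [1.0, 0.003, -0.001, -0.0]
ft_force: [-0.0, -1.0, -0.0]
grip_width: 0.0869
grip_force: 0.0
time: 9.05
position: [0.4252, 0.2415, 0.2532]
tool_rot: [1.0, -0.0, -0.0, -0.0]
ft_force: [-0.3, 0.7, -0.5]
grip_width: 0.0873
grip_force: 0.0
[2.87487782e-01 3.18670608e-01 1.74170259e+00 5.77668962e-06
 1.08122352e+00 1.85863426e+00] [0.42523409 0.2414848  0.25323903] [[ 1. -0. -0.]
 [-0. -1.  0.]
 [-0. -0. -1.]]
```

View pics/w3.png

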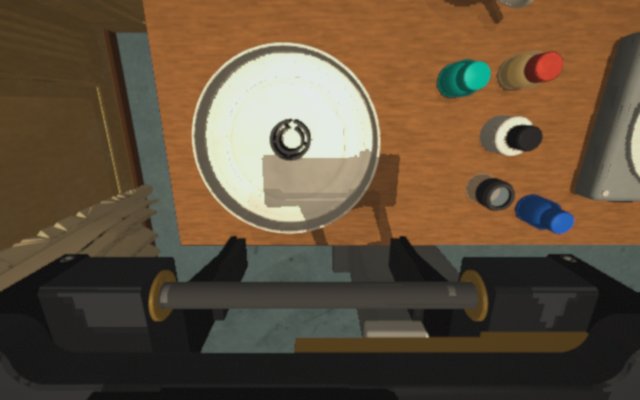

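The cap stands between jar and loupe, with its knob at (523,138). The core in the tin is at (290,139), and the slot seems to be near its top edge at (292,125). I'll enlarge it, and get numbers for the cap position.

```bash
python3 -c "
from h import *
f='w3';im=load(f)['img'];g=im.mean(2);yy,xx=np.mgrid[:400,:640]
e,s=ellipse(f,(g<130)&(np.hypot(xx-290,yy-139)<27));print('core',e,s,ray(f,*e[0],.036))
e,s=ellipse(f,(g<75)&(np.hypot(xx-524,yy-138)<19));print('knob',e,ray(f,*e[0],.066))
e,s=ellipse(f,(im[...,0]>130)&(im[...,1]<80)&(xx>500)&(yy<100));print('jar',ray(f,*e[0],.064))
print('tin',[ray(f,u,138,.036).round(3) for u in (193,380)],[ray(f,286,v,.036).round(3) for v in (43,232)])
cv2.imwrite('pics/c3.png',cv2.resize(im[109:169,260:320,::-1],(540,540),interpolation=cv2.INTER_CUBIC))"
```

```text
core ((289.9307556152344, 139.52447509765625), (40.256778717041016, 42.73828125), 14.795305252075195) [270 119  41  42 959] [0.47067255 0.27544681 0.036     ]
knob ((524.2618408203125, 137.5102081298828), (26.714393615722656, 36.68751907348633), 82.51264953613281) [0.47597112 0.00888081 0.066     ]
jar [ 0.55022703 -0.0027837   0.064     ]
tin [array([0.473, 0.394, 0.036]), array([0.472, 0.165, 0.036])] [array([0.577, 0.277, 0.036]), array([0.347, 0.284, 0.036])]
```

View pics/c3.png

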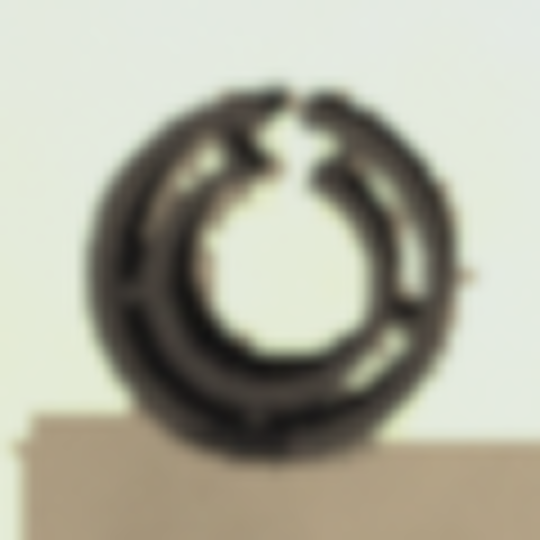

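```bash
python3 -m pendant '[[[0,-0.015,0.02,0,0,3,1],[-0.005,-0.015,0.03,0,0,3,1],[-0.005,0,0.04,0,0,0,1],[0,0,0.03,0,0,0,1],[0,0,0.01,0,0,0,1]]]'
python3 -m pendant '[[[0,0,0,0,0,0,1],[0,0,0,0,0,0,1],[0,0,0,0,0,0,1],[0,0,0,0,0,0,1],[0,0,0,0,0,0,1]]]'
python3 -c "
from h import *
o=get_obs();print(o['q'],o['position'],Ro.from_quat(o['tool_rot']).as_matrix().round(3)); snap('wrist','w4');f='w4'
u,v=proj(f,[.4707,.2754,.036]).astype(int);print(u,v)
a=max(v-45,0);b=u-45;print(a,b);cv2.imwrite('pics/c4.png',cv2.resize(load(f)['img'][a:a+90,b:b+90,::-1],(540,540),interpolation=cv2.INTER_CUBIC))"
```

```text
time: 9.78
position: [0.4148, 0.2723, 0.1217]
tool_rot: [0.999, -0.052, -0.002, 0.001]
ft_force: [-0.2, -0.2, 0.4]
grip_width: 0.0871
grip_force: 0.0
time: 10.4
position: [0.416, 0.2726, 0.1236]
tool_rot: [0.999, -0.052, 0.0, -0.0]
ft_force: [0.2, 0.1, 0.4]
grip_width: 0.0868
grip_force: 0.0
[3.55054801e-01 5.31824633e-01 1.85173756e+00 2.16569564e-05
 7.57271770e-01 2.03021619e+00] [0.41600445 0.2726295  0.12363333] [[ 0.995 -0.104  0.001]
 [-0.104 -0.995  0.   ]
 [ 0.001 -0.    -1.   ]]
307 145
100 262
```

View pics/c4.png

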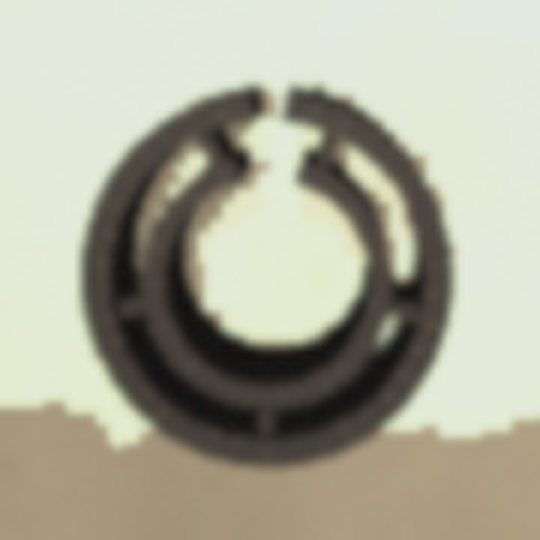

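The close view shows the core's top rim as a circle at crop (267,275), which is pixel (306.6,145.8). The slit is at crop (277,98) and the opposite rib at crop (267,425).

```bash
python3 -c "
from h import *
from scipy.optimize import least_squares as L
f='w4';im=load(f)['img'].astype(float);g=im.mean(2)
S=lambda x,y:ray(f,262-.5+(x+.5)/6+0.0,100-.5+(y+.5)/6,.036)[:2]
# rim edge points by radial scan from outside in, lower 240 deg of the image
P=[]
c0=np.array([306.6,145.8]);
for a in np.radians(np.arange(-20,201,4)):
    r=np.arange(24,38,.25);p=c0+np.outer(r,[np.cos(a),np.sin(a)])
    s=cv2.remap(g.astype(np.float32),p[:,0].astype(np.float32)[None],p[:,1].astype(np.float32)[None],1)[0]
    i=np.gradient(s).argmax();P.append(ray(f,*p[i],.036)[:2])
P=np.array(P);r=L(lambda x:np.hypot(*(P-x[:2]).T)-x[2],[.47,.275,.025],loss='soft_l1',f_scale=.0005);c=r.x;print('core',c,np.abs(r.fun).max())
B=lambda v:np.degrees(np.arctan2(v[1],v[0]))
print('slit',B(S(277,98)-c[:2]),'gap',B(S(273,168)-c[:2]),'rib',B(c[:2]-S(267,425)),'slit-rib',B(S(277,98)-S(267,425)))
o=get_obs();d=np.append(c[:2],0)-o['position'];print('tool shift',Ro.from_quat(o['tool_rot']).inv().apply(d))"
```

```text
core [0.46969264 0.27652189 0.02457918] 0.0006545688723998654
slit -9.918313966477756 gap -9.89549409491102 rib -6.409080660321858 slit-rib -8.379543474916213
tool shift [ 0.05297421 -0.00945431  0.12354699]
```

```bash
python3 -m pendant '[[[0.025,-0.0045,0,0,0,0,1],[0.028,-0.005,0,0,0,0,1],[0,0,0.02,0,0,3,1],[0,0,0.03,0,0,0,1],[0,0,0.025,0,0,0,1]]]' 20
python3 -m pendant '[[[0,0,0.015,0,0,0,1],[0,0,0.01,0,0,0,1],[0,0,0.0045,0,0,0,1],[0,0,0,0,0,0,1],[0,0,0,0,0,0,0.65]]]'
python3 -m pendant '[[[0,0,0,0,0,0,0.5],[0,0,0,0,0,0,0.4],[0,0,0,0,0,0,0.3],[0,0,0,0,0,0,0.3],[0,0,0,0,0,0,0.3]]]' 20
python3 -m pendant '[[[0,0,-0.01,0,0,0,0.3],[0,0,-0.02,0,0,0,0.3],[0,0,-0.04,0,0,0,0.3],[0,0,-0.04,0,0,0,0.3],[0,0,-0.04,0,0,0,0.3]]]' 20
python3 -c "
from h import *
o=get_obs();print(o['q'],o['position'],Ro.from_quat(o['tool_rot']).as_euler('xyz',degrees=True)); snap('wrist','w5');snap('side','s5');snap('scene','sc5')
a=[load(f)['img'][:,:,::-1] for f in('w5','s5','sc5')]
import cv2
w=cv2.resize(a[0][150:350,170:470],(480,320),interpolation=2)
def cr(f,i):
    u,v=proj(f,o['position']-[0,0,.03]).astype(int);return cv2.resize(i[max(v-50,0):v+50,max(u-75,0):u+75],(390,260),interpolation=2)
cv2.imwrite('pics/c5.png',np.vstack([cv2.copyMakeBorder(w,0,0,0,300,0),np.hstack([cr('s5',a[1]),cr('sc5',a[2])])]))"
```

```text
time: 11.08
position: [0.4695, 0.2764, 0.0474]
tool_rot: [0.997, -0.078, -0.0, 0.0]
ft_force: [0.0, 0.4, 0.5]
grip_width: 0.0871
grip_force: 0.0
time: 11.7
position: [0.47, 0.2767, 0.0194]
tool_rot: [0.997, -0.078, 0.001, -0.0]
ft_force: [0.4, 0.2, 0.6]
grip_width: 0.0824
grip_force: 0.0
time: 12.32
position: [0.4696, 0.2765, 0.0188]
tool_rot: [0.997, -0.078, 0.0, -0.0]
ft_force: [-0.2, -0.4, 1.5]
grip_width: 0.0495
grip_force: 20.0
time: 12.95
position: [0.4692, 0.2764, 0.1705]
tool_rot: [0.997, -0.078, 0.0, -0.0]
ft_force: [-0.4, 0.3, -0.4]
grip_width: 0.0494
grip_force: 20.0
[3.27047127e-01 5.05590633e-01 1.69810743e+00 2.97570474e-05
 9.37787220e-01 2.05456701e+00] [0.46923818 0.27639946 0.17048655] [-1.79995922e+02 -4.80647043e-03 -8.98060712e+00]
```

View pics/c5.png

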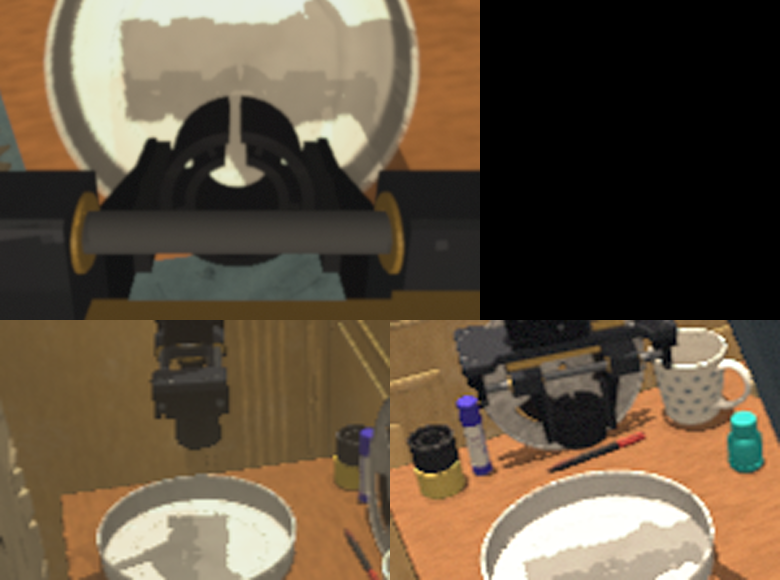

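The held core is clearly visible with the slit at wrist pixel about (317.5,225), pointing forward in the tool frame. I'll measure its exact bearing against the tool x axis.

```bash
python3 -c "
from h import *
f='w5';g=load(f)['img'].mean(2);p=np.array([0.46924,0.27640,0.17049]);zb=p[2]-.0168;zt=zb+.034
def pt(r,b,z,c=p): return [c[0]+r*np.cos(np.radians(b)),c[1]+r*np.sin(np.radians(b)),z]
for v in range(212,252,4):
    w=g[v,306:330];d=np.clip(w-w.min()-.5*np.ptp(w),0,None);u=(d*np.arange(306,330)).sum()/d.sum();print(v,u.round(2),end=' | ')
print()
for b in (-14,-9,-4): print(b,proj(f,[pt(.025,b,zb),pt(.025,b,zt),pt(.0165,b,zt)]).round(1).tolist())
for r in (0,): print(proj(f,[p]))
# rim extents at top: rows
for v in (250,256): print(v,proj(f,[pt(.025,81,zt),pt(.025,-99,zt),pt(-.025,-9,zt)]).round(1).tolist())
"
```

```text
212 316.47 | 216 316.41 | 220 316.49 | 224 316.47 | 228 316.44 | 232 316.36 | 236 316.38 | 240 316.93 | 244 316.7 | 248 315.33 | 
-14 [[321.5, 209.7], [322.5, 232.7], [320.9, 248.2]]
-9 [[317.9, 209.5], [318.0, 232.5], [318.0, 248.1]]
-4 [[314.3, 209.7], [313.6, 232.7], [315.1, 248.2]]
[[317.9194981  260.43863686]]
250 [[269.7, 277.0], [366.3, 276.9], [317.9, 317.2]]
256 [[269.7, 277.0], [366.3, 276.9], [317.9, 317.2]]
```

```bash
python3 -m pendant '[[[0,0,-0.01,0,0,-5,0.3],[0,0,-0.01,0,0,-7.4,0.3],[0,0,0,0,0,-7.4,0.3],[0,0,0,0,0,0,0.3],[-0.0030,0.02,0,0,0,0,0.3]]]' 20
python3 -m pendant '[[[-0.0060,0.04,0,0,0,0,0.3],[-0.0075,0.05,0,0,0,0,0.3],[-0.0075,0.05,0,0,0,0,0.3],[-0.0075,0.05,0,0,0,0,0.3],[-0.0075,0.05,0,0,0,0,0.3]]]'
python3 -m pendant '[[[-0.0075,0.05,0,0,0,0,0.3],[-0.0075,0.05,0,0,0,0,0.3],[-0.0075,0.05,0,0,0,0,0.3],[-0.0060,0.04,0,0,0,0,0.3],[-0.0045,0.03,0,0,0,0,0.3]]]'
python3 -m pendant '[[[-0.0010,0.009,0,0,0,0,0.3],[0,0,0,0,0,0,0.3],[0,0,0,0,0,0,0.3],[0,0,0,0,0,0,0.3],[0,0,0,0,0,0,0.3]]]'
python3 -c "
from h import *
o=get_obs();print(o['q'],o['position'],Ro.from_quat(o['tool_rot']).as_euler('xyz',degrees=True)); snap('wrist','w6');snap('side','s6');snap('scene','sc6')
R=Ro.from_quat(o['tool_rot'])
print('remaining tool',R.inv().apply(np.array([.4892,-.2176,.105])-o['position']))
a=load('w6')['img'][:,:,::-1];s=load('s6')['img'][:,:,::-1]
u,v=proj('s6',[.489,-.217,.1]).astype(int);print(u,v)
cv2.imwrite('pics/c6.png',np.vstack([cv2.resize(a[100:350,120:520],(640,400),interpolation=2)[:380],cv2.resize(s[v-60:v+50,u-160:u+160],(640,220),interpolation=2)]))"
```

```text
time: 13.72
position: [0.4698, 0.2562, 0.1879]
tool_rot: [0.996, 0.094, -0.001, 0.0]
ft_force: [0.4, -0.8, -1.0]
grip_width: 0.0496
grip_force: 20.0
time: 14.35
position: [0.4791, 0.0112, 0.1884]
tool_rot: [0.996, 0.093, -0.0, 0.0]
ft_force: [1.1, 0.7, -0.1]
grip_width: 0.0498
grip_force: 20.0
time: 14.98
position: [0.4876, -0.2113, 0.1883]
tool_rot: [0.996, 0.092, -0.001, -0.0]
ft_force: [-0.2, 0.3, -0.6]
grip_width: 0.0493
grip_force: 20.0
time: 15.6
position: [0.4897, -0.2166, 0.1888]
tool_rot: [0.995, 0.095, -0.0, -0.0]
ft_force: [0.4, -0.5, -0.1]
grip_width: 0.0495
grip_force: 20.0
[-6.25295327e-01  4.68272281e-01  1.70364137e+00  7.18932861e-05
  9.69847155e-01  7.55351562e-01] [ 0.48971285 -0.21661516  0.18880918] [-1.79990657e+02  4.13169554e-03  1.08924312e+01]
remaining tool [-0.00068367  0.00088385  0.08380909]
322 276
```

View pics/c6.png

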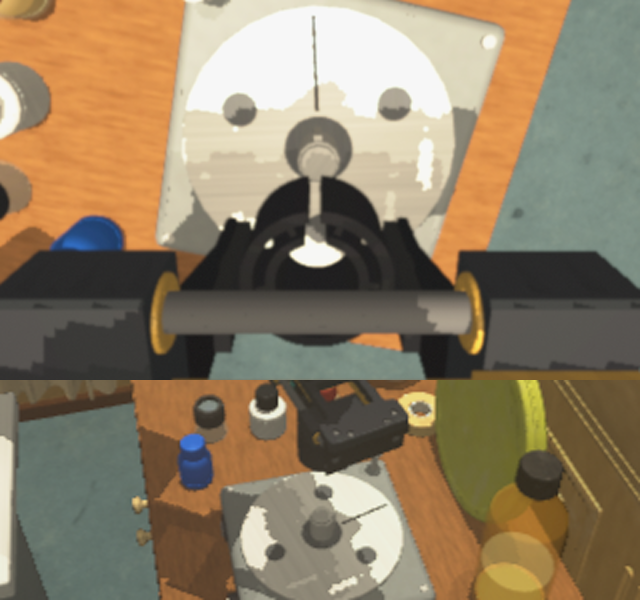

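The wrist view shows the hub below at crop (318,160), the index line from (313,15) to (317,110), and the core slit at crop (316,185), nearly collinear. I'll refit the plate and line from this view.

```bash
python3 -c "
from h import *
from scipy.optimize import least_squares as L
f='w6';g=load(f)['img'].mean(2);P=[]
for v in range(111,166):
    u=np.arange(310,326);m=np.median(g[v,u]);d=np.clip(m-g[v,u]-20,0,None)
    if d.sum()>20:P.append([(u*d).sum()/d.sum(),v])
W=np.array([ray(f,*q,.048)[:2] for q in P]);vx,vy,x0,y0=cv2.fitLine(W.astype(np.float32),cv2.DIST_HUBER,0,.01,.01).ravel()
print('line',np.degrees(np.arctan(vy/vx)),len(P),'y at x=.4892:',y0+vy/vx*(.4892-x0))
print(proj(f,[[.4892+.0125*np.cos(a)*k,-.2176+.0125*np.sin(a)*k,.078] for k,a in((0,0),(1,.229),(1,1.8),(1,-1.34))]).round(1).tolist(), 'slit u:')
for v in range(212,250,5):
    w=g[v,306:330];d=np.clip(w-w.min()-.5*np.ptp(w),0,None);print(v,((d*np.arange(306,330)).sum()/d.sum()).round(2),end=' | ')
# plate rim: radial scan from predicted centre
c=np.array([.4892,-.2176]);Q=[]
for b in np.radians(np.arange(-60,90,3)):
    rr=np.arange(.080,.094,.0004);p=proj(f,np.c_[c[0]+rr*np.cos(b),c[1]+rr*np.sin(b),0*rr+.048]).astype(np.float32)
    s=cv2.remap(g.astype(np.float32),p[None,:,0],p[None,:,1],1)[0];i=np.gradient(s).argmin()
    if np.gradient(s)[i]<-8:Q.append(c+rr[i]*np.array([np.cos(b),np.sin(b)]))
Q=np.array(Q);r=L(lambda x:np.hypot(*(Q-x[:2]).T)-x[2],[*c,.088],loss='soft_l1',f_scale=.0004);print('\nplate',r.x,len(Q),np.median(abs(r.fun)))
a=load(f)['img'][180:260,270:370,::-1];cv2.imwrite('pics/c7.png',cv2.resize(a,(800,640),interpolation=2)[:600])"
```

```text
line 13.043499 55 y at x=.4892: -0.21744663
[[318.8, 202.0], [318.3, 189.1], [305.4, 202.5], [332.3, 201.5]] slit u:
212 316.67 | 217 316.35 | 222 316.46 | 227 316.44 | 232 316.32 | 237 316.24 | 242 313.78 | 247 313.67 | 
plate [ 0.48856712 -0.21736355  0.08817543] 16 0.00020121986191911495
```

View pics/c7.png

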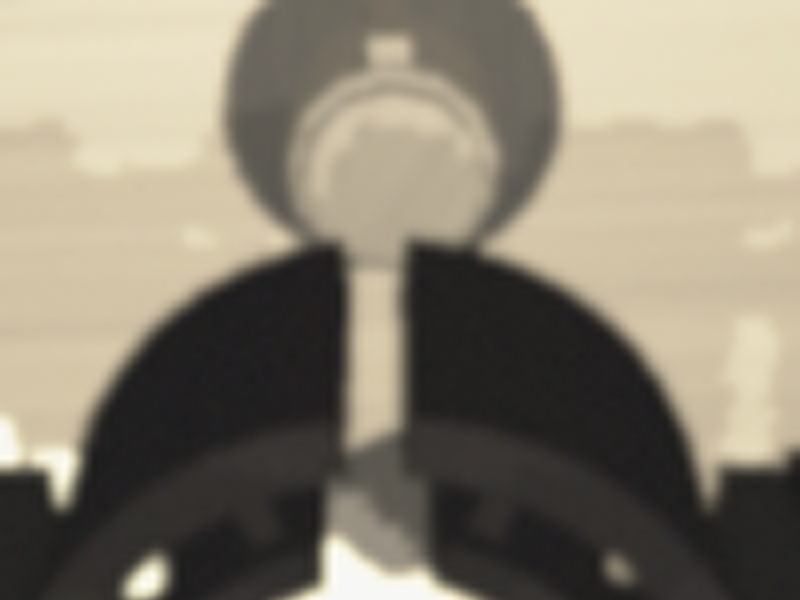

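The hub top is centred at pixel u≈318.7, matching the prediction, and key, slit and line agree within about 1°. Descending to about 11 mm above the hub.

```bash
python3 -m pendant '[[[-0.001,0.0005,0.02,0,0,0,0.3],[0,0,0.025,0,0,0,0.3],[0,0,0.02,0,0,0,0.3],[0,0,0.012,0,0,0,0.3],[0,0,0.006,0,0,0,0.3]]]' 20
python3 -m pendant '[[[0,0,0,0,0,0,0.3],[0,0,0,0,0,0,0.3],[0,0,0,0,0,0,0.3],[0,0,0,0,0,0,0.3],[0,0,0,0,0,0,0.3]]]'
python3 -c "
from h import *
o=get_obs();print(o['position'],Ro.from_quat(o['tool_rot']).as_euler('xyz',degrees=True)); snap('wrist','w8');snap('side','s8')
a=load('w8')['img'][:,:,::-1];s=load('s8')['img'][:,:,::-1]
cv2.imwrite('pics/c8.png',np.vstack([cv2.resize(a[60:300,160:480],(480,360),interpolation=2),cv2.resize(s[210:330,240:400],(480,240),interpolation=2)]))"
```

```text
time: 16.38
position: [0.4887, -0.2181, 0.1052]
tool_rot: [0.996, 0.094, -0.0, -0.0]
ft_force: [-0.1, 0.2, -1.5]
grip_width: 0.0496
grip_force: 20.0
time: 17.0
position: [0.4889, -0.2182, 0.106]
tool_rot: [0.996, 0.094, 0.0, 0.0]
ft_force: [0.2, -0.4, -1.0]
grip_width: 0.0496
grip_force: 20.0
[ 0.48885118 -0.2182455   0.10595859] [ 1.79981623e+02 -1.70325168e-02  1.08226051e+01]
```

View pics/c8.png

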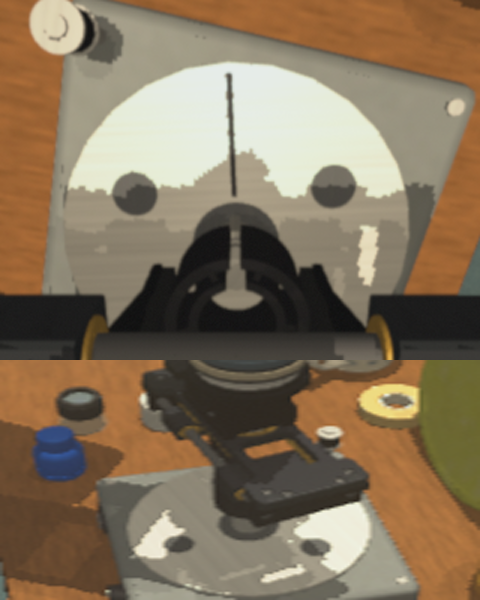

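The wrist view shows the core over the hub, with the slit at crop (235,240) in line with the index line ending at (234,195). The arm is steady, the grip is 20 N and no contact force shows. Handing in.

```bash
python3 -c "
from rig import hand_in
print(hand_in())"
```

```text
the job is handed in; nothing more can be done
None
```

The job is handed in, with no verdict returned: the cap was set down and released midway between the cement jar and the loupe, and the arm holds the core level about 11 mm above the bare hub, slot within about 1° of the key by the camera fit, with no sign of contact with the winder.

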